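Turn a tin lid over with the flip chute before airbrushing

TASK

Turn the green tin lid over for airbrushing: pick it up, lay it flat on the top deck of the flip chute with its hollow side still up, then push it slowly over the deck's edge so that it tumbles down the ramp inside and comes to rest in the chute's low tray, closed face up. Leave the blue and yellow lids where they lie.

Things in the scene. Friction and masses are not known exactly. Their poses are not given: they have to be found in the camera images.
- green_lid: Green rectangular tin lid, 50 mm along its x, 60 mm along its y, 10 mm high, walls 2.5 mm, hollow 5 mm deep, 40 g. It starts on its closed face, hollow side up. Origin: centre of the closed outer face (underside at the start); z points out through the hollow side (up at the start, down once turned over). Can be gripped across either width from above.
- blue_lid: Blue lid of the same shape and size, origin and axes as the green one; a bystander.
- yellow_lid: Yellow lid of the same shape and size, origin and axes as the green one; a bystander.
- flip_chute: Fixed flip chute, slippery steel sheet with clear side walls, 92 mm wide (116 mm at its feet). Origin: on the table under the middle of the deck; z up; x = push direction (roughly away from the robot). Level deck: top at z 120 mm, x -40 to +38, y -42 to +42 mm. Nothing stands above it but side walls to z 135 mm that begin at x +24 mm, 84 mm apart inside. Back stop at x 95, 135 mm high.
- deck_edge (a point): Middle of the deck's edge over which the lid is pushed: chute x +38, y 0, z 120 mm. Beyond it a gap of 57 mm, in which a 45 degree ramp runs down and back under the deck to the tray. Once the lid's centre is pushed past the edge at under 0.1 m/s, it tips in front end first, slides down and ends turned over in the tray by itself; shoved fast it may not turn.
- tray (a point): Point on the middle line of the floor of the chute's low open tray on the robot's side: chute x -80, y 0, z 8 mm. The floor rises at 8 degrees from z 4 mm at the end wall (chute x -110, wall 18 mm high) to z 19 mm at chute x -4 mm, and is 84 mm wide. A turned lid slides down to the end wall and rests there, closed face up.

How it is judged:
By the outcome, as a careful person would: the job done as asked, in the order asked, and still so for the second after the job is handed in, with the robot touching nothing.
It also fails if it takes over 51 s, if anything falls off the work surface, if the arm or the gripper's body presses on something with over 40 N, if the wrist force passes 120 N, or if a joint passes its speed limit or range.

ROBOT

A 6-joint arm with a two-finger parallel gripper is mounted at the origin on a cart in front of the work surface, level with it; the furniture and walls round the work are solid. World frame = base frame: x ahead of the robot, y to its left, z up, the work surface at z = 0. Lengths are in mm, angles in rad, forces in N, time in s.
With the tool pointing down it reaches from about 250 to 775 mm from the base axis. Payload 8.9 kg.
Tool frame: the origin (TCP) lies at the very end of the fingers, on their centre line; the grasp point (between the pads) lies 19 mm behind it (manip.hold_point_z is the distance from the TCP to the grasp point, in mm); z points along the fingers, y is the line along which they close (so a half turn about z gives the same grasp; the last joint's range is limited). The gripper opens to 85 mm and grips with 20 to 120 N. Pads are 22 mm wide; open, the fingers measure 114 mm over their backs; the gripper's body (76 mm by 85 mm) begins 54 mm behind the grasp point. The pads swing forward as they close: fully open they stand 13 mm farther back than shut.
Start: joints at [1.051, 0.291, -0.153, 1.127, 0, 1.431], TCP at [195.117, 487.394, 231.305] pointing down, gripper open.
Joint ranges: [-2.52, 2.52], [-0.91, 1.74], [-1.3, 1.37], [-1.96, 2.02], [-1.52, 1.47], [-3.14, 3.14]. Speed limits (rad/s): [2.22, 2.22, 2.79, 3.14, 3.14, 3.14].

INTERFACE

Orientations are given as a unit quaternion [w, x, y, z].
In Python, from plant import manip gives the robot as it stands.
- The arm moves only by the shell command python3 -m pendant 'ROWS'. ROWS is text: rows parted by semicolons, each of 7 numbers parted by spaces: the turn, a rotation vector about the tool's x, y, z in units of 5 degrees (1.0 is 5 degrees), then the shift along the tool's x, y, z in units of 500 mm (1.0 is 500 mm), then the opening, from 0 (shut) to 1 (fully open). A call has 1 to 20 rows; each row shifts and turns the commanded pose from where the row before left it, along the tool's axes as they then stand; what a row does not reach is not made up. A row lasts 1/8 s, in which the tool goes at most 62.5 mm and 10.7 degrees, less where a joint would pass 70% of its speed; a pose out of reach is approached as far as the arm can. A call with a number of a shift or a turn outside -1 to 1 is refused whole. A call with a gripper value outside its range is refused whole. The fingers move at their own pace and stop on an object; the grip force is fixed at half the most. Time passes only in rows, so rows that do not move let the fingers close. It gives the time, the measured TCP pose, the force, the opening and the grip force at its end, in the units of the state.
- manip.get_state(): the state, without advancing time (a new reading comes with each control period).
- manip.snapshot(name): name is "side" or "top"; returns the picture (420x560x3 uint8, blue, green, red); there is no depth.
- manip.camera_model(name): a dict with "fx", "fy", "cx", "cy" (pixels), "position" and "attitude" of the camera in the world. Camera axes: x right, y down, z forward; pixel columns grow to the right and rows downward; lengths in mm; the calibration is good to about 2 mm. A picture is of the moment at which its call begins. camera_model takes no time and is no camera call.
- manip.close_job(): hands the job in; it is judged then, once.
The state is a dict: "time_s": time; "joint_positions": joint angles; "joint_velocities": joint speeds; "effort": joint torques, N m; "eef_pos": TCP position; "tcp_rot": TCP orientation; "wrist_force": force on the tool from outside, world axes, zero at the start; "ft_torque": the same for the moment, N m; "grip_width": finger opening in mm; "grip_force": force on a finger pad.
Only numpy, scipy, OpenCV 4.12 (cv2) and the standard library are available. Lean on these libraries where they do the work, as an engineer would, in place of code of your own. Each camera call takes 0.05 s, during which the arm holds its last target. There are 200 camera calls.

## Working session

There is one attempt and no reset: what is moved stays moved. The work goes in short steps, Python scripts to look and compute and a shell command to move; the robot and the scene stay as the last step left them, time stands still between calls to the robot, and variables do not carry over. Pictures are saved under pics/ and viewed, at most 10 in all, crops included, and the job is handed in when it is done.

```bash
mkdir -p pics; ls
python3 - <<'E'
from plant import manip
import cv2
for n in("top","side"):
    cv2.imwrite(f"pics/{n}0.png",manip.snapshot(n)); print(n,manip.camera_model(n))
s=manip.get_state(); print(s['eef_pos'],s['tcp_rot'],s['grip_width'],s['time_s'],manip.hold_point_z)
E
```

```text
pics
top {'fx': 505.235814005595, 'fy': 505.235814005595, 'cx': 275.7728092870892, 'cy': 207.75995456017762, 'position': array([308.27897904,  -3.31267826, 996.42119193]), 'attitude': array([ 0.07754132, -0.66905501,  0.734369  , -0.08399349])}
side {'fx': 397.85316236182814, 'fy': 397.85316236182814, 'cx': 283.67102757061906, 'cy': 207.91144208496638, 'position': array([368.05923636, 701.03134191, 549.75439585]), 'attitude': array([ 0.04881169, -0.09862098,  0.86615989, -0.48750218])}
[194.91241193 487.04827857 230.79748773] [-1.98384429e-04  1.89239454e-01  9.81930793e-01 -5.53946048e-04] 85.33372113929778 0.1 18.700000000000003
```

View pics/top0.png

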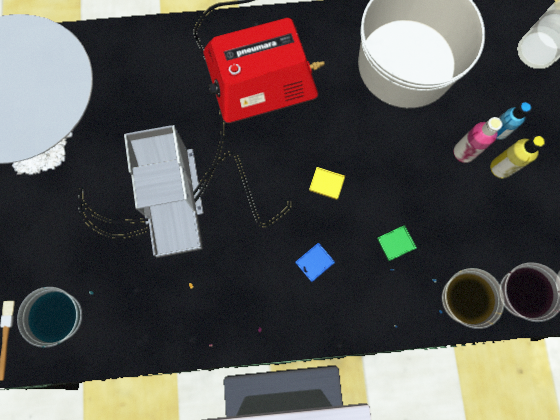

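View pics/side0.png

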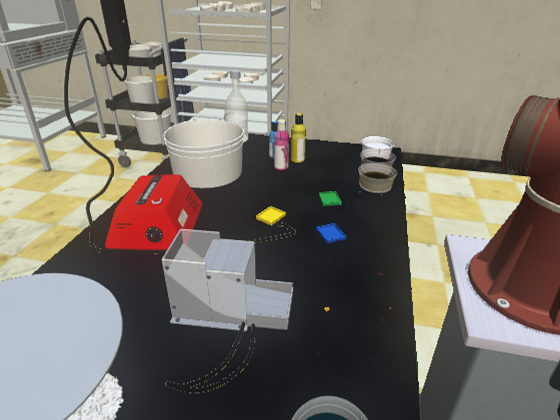

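Top view: the green lid is at about (397,243), blue (315,262), yellow (327,183). The chute's deck is at about (160,185), its tray at (175,235) towards the robot. The arm is out of view.

```bash
cat > h.py <<'E'
import numpy as np,cv2
from scipy.spatial.transform import Rotation as R
from plant import manip
def rot(q): return R.from_quat(np.roll(q,-1))
def cast(n,uv,z):
    c=manip.camera_model(n); uv=np.atleast_2d(uv).astype(float)
    d=np.c_[(uv[:,0]-c['cx'])/c['fx'],(uv[:,1]-c['cy'])/c['fy'],np.ones(len(uv))]
    d=rot(c['attitude']).apply(d); p=c['position']
    return p+d*((z-p[2])/d[:,2])[:,None]
def proj(n,P):
    c=manip.camera_model(n); q=rot(c['attitude']).inv().apply(np.atleast_2d(P)-c['position'])
    return np.c_[q[:,0]/q[:,2]*c['fx']+c['cx'],q[:,1]/q[:,2]*c['fy']+c['cy']]
def lid(im,h0,h1):
    m=cv2.inRange(cv2.cvtColor(im,cv2.COLOR_BGR2HSV),(h0,110,60),(h1,255,255))
    c=max(cv2.findContours(m,0,cv2.CHAIN_APPROX_NONE)[0],key=cv2.contourArea)
    return c[:,0,:]
E
python3 - <<'E'
from h import *
t=cv2.imread("pics/top0.png"); s=cv2.imread("pics/side0.png")
for nm,a,b in(("green",45,75),("blue",100,125),("yellow",22,35)):
  for n,im in(("top",t),("side",s)):
    P=cast(n,lid(im,a,b),8)[:,:2].astype(np.float32)
    (c,sz,ang)=cv2.minAreaRect(P); print(nm,n,np.round(c,1),np.round(sz,1),round(ang,1))
cv2.imwrite("pics/c1.png",cv2.resize(t[115:265,110:220],None,fx=4,fy=4,interpolation=cv2.INTER_CUBIC))
cv2.imwrite("pics/c2.png",cv2.resize(s[220:335,155:305],None,fx=5,fy=5,interpolation=cv2.INTER_CUBIC))
E
```

```text
green top [ 445.6 -253.8] [52.6 63.6] 19.4
green side [ 445.7 -250.6] [53.9 78.7] 19.6
blue top [422.7 -89. ] [52.5 62.8] 34.3
blue side [422.9 -86.2] [57.5 73.4] 33.9
yellow top [ 580.2 -131. ] [62.8 54.5] 66.4
yellow side [ 115.2 -285.5] [121.3 119.6] 90.0
```

View pics/c1.png

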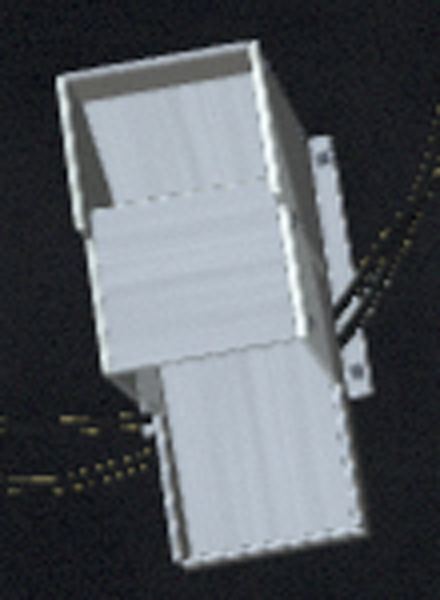

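View pics/c2.png

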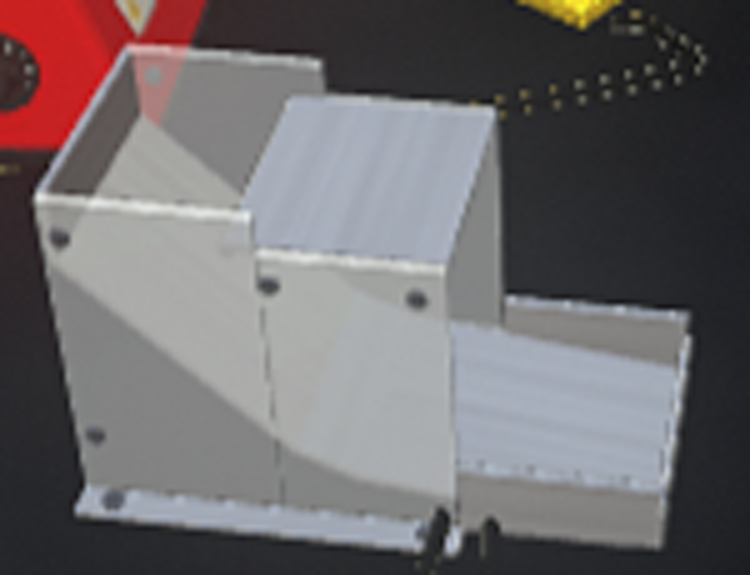

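Run:
```python
from h import *
f=lambda p,s,o:(np.array(p,float)+.5)/s-.5+o
A=f([(103,370),(308,336),(93,210),(280,181)],4,(110,115)); B=f([(58,77),(258,42)],4,(110,115))
C=f([(445,270),(497,110)],5,(155,220)); D=f([(37,197),(127,47)],5,(155,220))
a=cast("top",A,120);b=cast("top",B,135);c=cast("side",C,120);d=cast("side",D,135)
for n,p in zip("abcd",(a,b,c,d)):print(n,p.round(1)[:,:2].tolist())
# fit 2D rigid: chute coords of corners
L=np.array([(-40,46),(-40,-46),(38,42),(38,-42),(96,46),(96,-46)]); W=np.r_[a,b][:,:2]
def fit(L,W):
    l,w=L-L.mean(0),W-W.mean(0)
    y=np.arctan2((l[:,0]*w[:,1]-l[:,1]*w[:,0]).sum(),(l*w).sum())
    M=np.array([[np.cos(y),-np.sin(y)],[np.sin(y),np.cos(y)]]); o=W.mean(0)-M@L.mean(0)
    print('yaw',np.degrees(y).round(1),'o',o.round(1),'res',(W-L@M.T-o).round(1).tolist())
fit(L,W)
fit(L[[0,1,4,5]],np.r_[c,d][:,:2])
s=manip.get_state();print(s['eef_pos'],rot(s['tcp_rot']).as_matrix().round(3).tolist())
```

```text
a [[536.4, 228.1], [543.5, 136.3], [611.5, 230.4], [617.4, 145.2]]
b [[671.0, 240.4], [679.5, 149.3]]
c [[535.9, 227.6], [544.2, 138.9]]
d [[671.6, 240.4], [680.8, 152.7]]
yaw 5.0 o [578.7 185.5] res [[1.6, 0.2], [0.6, 0.1], [-1.3, -0.3], [-2.8, -1.9], [0.7, 0.6], [1.2, 1.2]]
yaw 5.6 o [580.2 187.2] res [[-0.0, -1.5], [-0.8, 1.4], [0.3, -1.9], [0.5, 2.0]]
[194.91241193 487.04827857 230.79748773] [[-0.928, 0.372, -0.001], [0.372, 0.928, -0.001], [0.0, -0.001, -1.0]]
```

Crops: deck near corners at crop-1 (103,370) and (308,336), far edge (93,210)–(280,181). This puts the chute at (579,186) with yaw about 5.2°, and both views agree. The green lid is at (446,-253), its 50 mm axis at 19.4°.

```bash
python3 -m pendant '0 0 -1 0 0 0 1; 0 0 -1 0 0 0 1; 0 0 -1 0 0 0 1; 0 0 -1 0 0 0 1; 0 0 -1 0 0 0 1; 0 0 -1 0 0 0 1; 0 0 -1 0 0 0 1; 0 0 -1 0 0 0 1; 0 0 -0.24 0 0 0 1; 0 0 0 0 -0.1 0 1; 0 0 0 0 -0.1 0 1; 0 0 0 0 -0.1 0 1; 0 0 0 0 -0.1 0 1; 0 0 0 0 -0.1 0 1; 0 0 0 0 -0.1 0 1; 0 0 0 0 -0.1 0 1; 0 0 0 0 -0.1 0 1; 0 0 0 0 -0.1 0 1; 0 0 0 0 -0.1 0 1; 0 0 0 0 -0.1 0 1'
cat > go.py <<'E'
import sys
from h import *
# go.py x y z yaw_of_tool_y : remaining tool-frame move in row units
x,y,z,w=map(float,sys.argv[1:5]); s=manip.get_state(); r=rot(s['tcp_rot'])
d=r.inv().apply(np.array([x,y,z])-s['eef_pos']); c=np.cos(np.radians(w));q=np.sin(np.radians(w))
T=R.from_matrix(np.array([[q,c,0],[-c,q,0],[0,0,-1.]]))
print('turn/5',np.degrees((r.inv()*T).as_rotvec()).round(2)/5,'shift/500',(d/500).round(4),'pos',s['eef_pos'].round(1),'t',s['time_s'],'w',round(s['grip_width'],1),'F',s['wrist_force'].round(1))
E
python3 go.py 445.6 -252.5 60 109.4
```

```text
time_s: 2.6
eef_pos: [377.9, -33.2, 231.4]
tcp_rot: [0.0, -0.167, 0.986, -0.0]
wrist_force: [0.7, -0.5, -0.4]
grip_width: 85.6
grip_force: 0.0Traceback (most recent call last):
  File "go.py", line 6, in <module>
    T=R.from_matrix(np.array([[q,c,0],[-c,q,0],[0,0,-1.]]))
  File "scipy/spatial/transform/_rotation.pyx", line 1143, in scipy.spatial.transform._rotation.Rotation.from_matrix
ValueError: Non-positive determinant (left-handed or null coordinate frame) in rotation matrix 0: [[ 0.94322266 -0.33216113  0.        ]
 [ 0.33216113  0.94322266  0.        ]
 [ 0.          0.         -1.        ]].
```

```bash
sed -i 's/\[\[q,c,0\],\[-c,q,0\]/[[-q,c,0],[c,q,0]/' go.py; python3 go.py 445.6 -252.5 60 109.4
```

```text
turn/5 [-0.002  0.006 -0.026] shift/500 [ 0.0172 -0.4586  0.3429] pos [377.9 -33.2 231.4] t 2.6 w 85.6 F [ 0.7 -0.5 -0.4]
```

```bash
python3 -m pendant '0 0 0 0.003 -0.09 0 0.85; 0 0 0 0.003 -0.09 0.03 0.85; 0 0 0 0.003 -0.09 0.05 0.85; 0 0 0 0.004 -0.09 0.05 0.85; 0 0 0 0.004 -0.0986 0.05 0.85; 0 0 0 0 0 0.08 0.85; 0 0 0 0 0 0.08 0.85; 0 0 0 0 0 0 0.85'
python3 go.py 445.6 -252.5 0 109.4
python3 - <<'E'
from h import *
t=manip.snapshot("top");s=manip.snapshot("side")
cv2.imwrite("pics/g1.png",np.hstack([cv2.resize(t[190:290,345:445],(400,400)),cv2.resize(s[150:250,285:385],(400,400))]))
E
```

```text
time_s: 3.6
eef_pos: [443.6, -249.1, 59.0]
tcp_rot: [-0.002, -0.168, 0.986, 0.002]
wrist_force: [0.6, 0.7, -0.1]
grip_width: 72.8
grip_force: 0.0
turn/5 [ 0.056 -0.036 -0.018] shift/500 [-0.0019 -0.0082  0.118 ] pos [ 443.6 -249.1   59. ] t 3.6 w 72.8 F [ 0.6  0.7 -0.1]
```

View pics/g1.png

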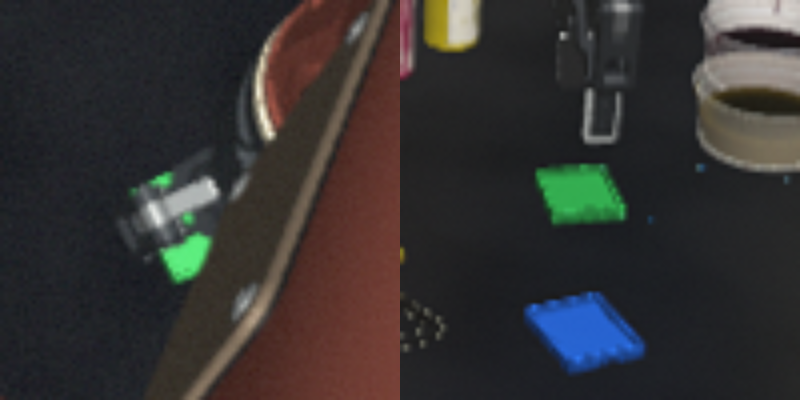

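The gripper is centred over the green lid, one finger at each 60 mm end. Descending.

```bash
python3 -m pendant '0 0 0 -0.002 -0.004 0.03 0.85; 0 0 0 0 0 0.03 0.85; 0 0 0 0 0 0.03 0.85; 0 0 0 0 0 0.016 0.85; 0 0 0 0 0 0.008 0.85; 0 0 0 0 0 0 0.85; 0 0 0 0 0 0 0.85'
python3 go.py 445.6 -252.5 0 109.4
```

```text
time_s: 4.58
eef_pos: [447.6, -252.3, 4.6]
tcp_rot: [0.0, -0.168, 0.986, -0.0]
wrist_force: [0.1, 0.1, 0.8]
grip_width: 72.3
grip_force: 0.0
turn/5 [-0.006  0.004 -0.004] shift/500 [0.0039 0.001  0.0093] pos [ 447.6 -252.3    4.6] t 4.575 w 72.3 F [0.1 0.1 0.8]
```

```bash
python3 -m pendant '0 0 0 0.0035 0 0.005 0.85; 0 0 0 0 0 0.005 0.85; 0 0 0 0 0 0 0.85; 0 0 0 0 0 0 0; 0 0 0 0 0 0 0; 0 0 0 0 0 0 0; 0 0 0 0 0 0 0; 0 0 0 0 0 0 0'
python3 go.py 445.6 -252.5 0 109.4
```

```text
time_s: 5.58
eef_pos: [445.7, -252.7, -0.1]
tcp_rot: [0.0, -0.168, 0.986, -0.0]
wrist_force: [-2.3, 1.6, 8.4]
grip_width: 57.7
grip_force: 62.5
turn/5 [-0.002  0.    -0.002] shift/500 [ 0.      0.0005 -0.0002] pos [ 4.457e+02 -2.527e+02 -1.000e-01] t 5.575 w 57.7 F [-2.3  1.6  8.4]
```

```bash
python3 -m pendant '0 0 0 0 0 -0.02 0; 0 0 0 0 0 -0.05 0; 0 0 0 0 0 -0.1 0; 0 0 0 0 0 -0.1 0; 0 0 0 0 0 -0.1 0; 0 0 0 0 0 -0.05 0; 0 0 0 0 0 0 0'
C="580 186"; python3 go.py 568.4 185.3 210 95.2
python3 - <<'E'
from h import *
s=manip.snapshot("side")
cv2.imwrite("pics/g2.png",cv2.resize(s[50:200,265:415],(600,600)))
E
```

```text
time_s: 6.45
eef_pos: [446.7, -253.4, 211.6]
tcp_rot: [0.001, -0.168, 0.986, -0.002]
wrist_force: [0.2, -0.5, -0.6]
grip_width: 57.7
grip_force: 64.4
turn/5 [-0.038  0.032  2.836] shift/500 [-0.5208  0.747   0.0018] pos [ 446.7 -253.4  211.6] t 6.45 w 57.7 F [ 0.2 -0.5 -0.6]
```

View pics/g2.png

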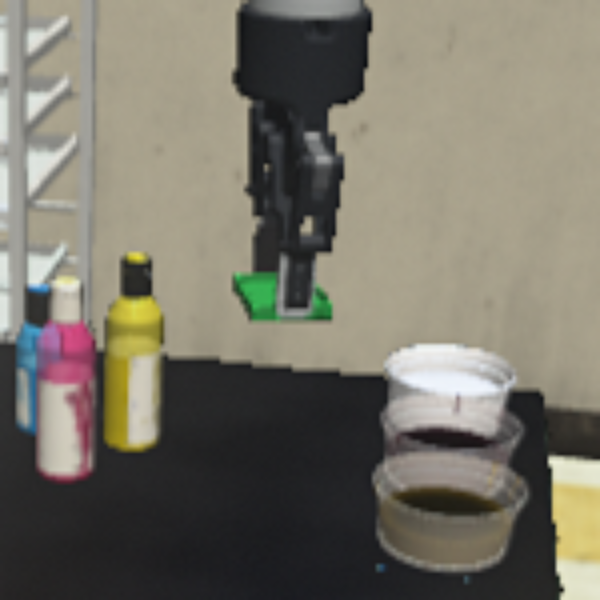

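The lid is held level (at about (285,297) in the crop), with the fingers at mid-width. Carrying it over the deck.

```bash
python3 -m pendant '0 0 0 -0.026 0.037 0 0; 0 0 0 -0.052 0.075 0 0; 0 0 0 -0.052 0.075 0 0; 0 0 0 -0.052 0.075 0 0; 0 0 0 -0.052 0.075 0 0; 0 0 0 -0.052 0.075 0 0; 0 0 0 -0.052 0.075 0 0; 0 0 0 -0.052 0.075 0 0; 0 0 0 -0.052 0.075 0 0; 0 0 0 -0.052 0.074 0 0; 0 0 0 -0.026 0.036 0 0; 0 0 0.94 0 0 0 0; 0 0 0.95 0 0 0 0; 0 0 0.95 0 0 0 0; 0 0 0 0 0 0 0; 0 0 0 0 0 0 0'
python3 go.py 568.3 185.3 120.5 95.2
```

```text
time_s: 8.5
eef_pos: [566.7, 185.5, 208.8]
tcp_rot: [-0.0, -0.046, 0.999, -0.0]
wrist_force: [0.1, -0.1, 0.2]
grip_width: 57.8
grip_force: 64.4
turn/5 [-0.002 -0.01   0.012] shift/500 [-0.0032 -0.0007  0.1767] pos [566.7 185.5 208.8] t 8.5 w 57.8 F [ 0.1 -0.1  0.2]
```

```bash
python3 -m pendant '0 0 0 -0.0032 0 0.04 0; 0 0 0 0 0 0.05 0; 0 0 0 0 0 0.05 0; 0 0 0 0 0 0.026 0; 0 0 0 0 0 0 0; 0 0 0 0 0 0 0'
python3 go.py 568.3 185.3 120.5 95.2
python3 - <<'E'
from h import *
t=manip.snapshot("top");s=manip.snapshot("side")
cv2.imwrite("pics/g3.png",np.hstack([cv2.resize(t[115:265,100:250],(400,400)),cv2.resize(s[190:340,155:305],(400,400))]))
E
```

```text
time_s: 9.25
eef_pos: [569.2, 186.1, 127.2]
tcp_rot: [0.001, -0.045, 0.999, 0.0]
wrist_force: [0.2, 0.5, -0.3]
grip_width: 57.6
grip_force: 64.4
turn/5 [ 0.002  0.014 -0.002] shift/500 [ 0.002  -0.0015  0.0135] pos [569.2 186.1 127.2] t 9.25 w 57.6 F [ 0.2  0.5 -0.3]
```

View pics/g3.png

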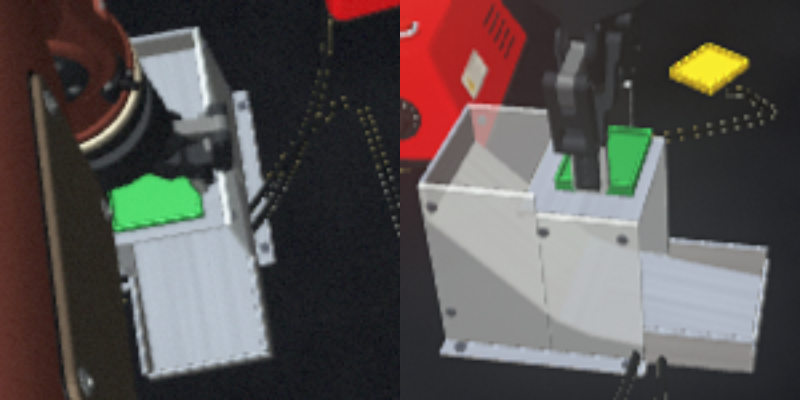

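The lid is just above the deck, square to it. Lowering to contact.

```bash
python3 -m pendant '0 0 0 0.001 -0.001 0.005 0; 0 0 0 0 0 0.004 0; 0 0 0 0 0 0.003 0; 0 0 0 0 0 0.001 0; 0 0 0 0 0 0 0; 0 0 0 0 0 0 0'
python3 go.py 568.3 185.3 120.5 95.2
```

```text
time_s: 10.1
eef_pos: [568.2, 185.5, 120.0]
tcp_rot: [0.0, -0.045, 0.999, 0.0]
wrist_force: [-0.7, -0.0, 3.7]
grip_width: 57.5
grip_force: 64.8
turn/5 [-0.     0.004 -0.004] shift/500 [-0.0001 -0.0004 -0.001 ] pos [568.2 185.5 120. ] t 10.1 w 57.5 F [-0.7 -0.   3.7]
```

```bash
python3 -m pendant '0 0 0 0 0 0 0.8; 0 0 0 0 0 0 0.8; 0 0 0 0 0 0 0.8; 0 0 0 0 0 -0.03 0.8; 0 0 0 0 0 -0.06 0.8; 0 0 0 0.05 0 0 0.25; 0 0 0 0.06 0 0 0.25; 0 0 0 0.04 0 0 0.25; 0 0 0 0 0 0 0.25; 0 0 0 0 0 0 0.25; 0 0 0 0 0 0 0.25'
python3 go.py 504.6 179.5 124 95.2
python3 - <<'E'
from h import *
s=manip.snapshot("side")
cv2.imwrite("pics/g4.png",cv2.resize(s[150:300,175:325],(600,600)))
P=cast("side",lid(s[200:330,150:330],45,75)+np.array([150,200]),127)[:,:2]-[579.3,186.3]
y=np.radians(5.2);print((P@np.array([[np.cos(y),-np.sin(y)],[np.sin(y),np.cos(y)]])).min(0),(P@np.array([[np.cos(y),-np.sin(y)],[np.sin(y),np.cos(y)]])).max(0))
E
```

```text
time_s: 11.48
eef_pos: [494.4, 178.8, 165.0]
tcp_rot: [0.0, -0.045, 0.999, 0.0]
wrist_force: [0.1, 0.1, 0.0]
grip_width: 21.2
grip_force: 0.0
turn/5 [ 0.     0.008 -0.006] shift/500 [-0.0205 -0.0004  0.082 ] pos [494.4 178.8 165. ] t 11.475 w 21.2 F [0.1 0.1 0. ]
[-35.89257814 -35.52024062] [15.91683738 35.26517486]
```

View pics/g4.png

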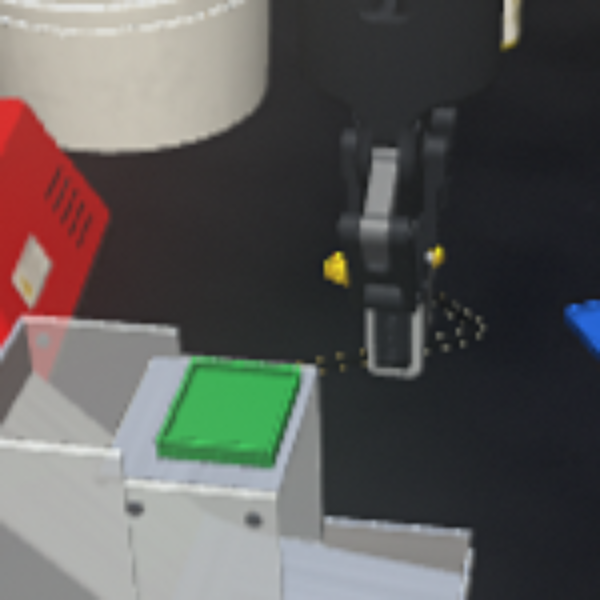

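The lid lies flat on the deck, hollow up (crop (235,410)), and the fingers stand behind it. Descending, then a slow push.

```bash
python3 -m pendant '0 0 0 0 0 0.03 0.25; 0 0 0 0 0 0.03 0.25; 0 0 0 0 0 0.021 0.25; 0 0 0 0 0 0 0.25; 0 0 0 -0.02 0 0 0.25; 0 0 0 -0.02 0 0 0.25; 0 0 0 -0.015 0 0 0.25; 0 0 0 -0.01 0 0 0.25; 0 0 0 -0.01 0 0 0.25; 0 0 0 -0.01 0 0 0.25; 0 0 0 -0.01 0 0 0.25; 0 0 0 -0.01 0 0 0.25; 0 0 0 -0.01 0 0 0.25; 0 0 0 -0.01 0 0 0.25; 0 0 0 -0.01 0 0 0.25; 0 0 0 -0.01 0 0 0.25; 0 0 0 0 0 0 0.25'
python3 go.py 581.3 186.5 124 95.2
python3 - <<'E'
from h import *
s=manip.snapshot("side")
cv2.imwrite("pics/g5.png",cv2.resize(s[190:340,155:305],(600,600)))
E
```

```text
time_s: 13.65
eef_pos: [566.0, 185.3, 124.3]
tcp_rot: [0.0, -0.045, 0.999, 0.0]
wrist_force: [1.0, -0.6, -0.2]
grip_width: 21.5
grip_force: 0.0
turn/5 [ 0.     0.002 -0.004] shift/500 [-0.0306 -0.0003  0.0005] pos [566.  185.3 124.3] t 13.65 w 21.5 F [ 1.  -0.6 -0.2]
```

View pics/g5.png

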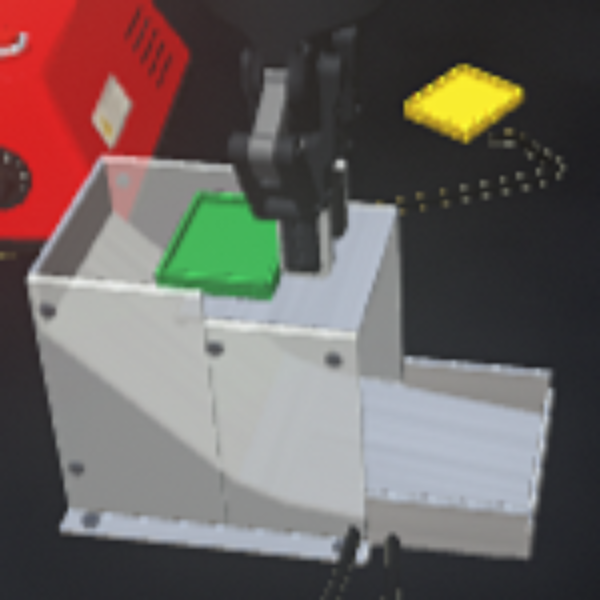

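The lid is square and about half over the edge. Continuing slower until it tips.

```bash
python3 -m pendant '0 0 0 -0.007 0 0 0.25; 0 0 0 -0.007 0 0 0.25; 0 0 0 -0.007 0 0 0.25; 0 0 0 -0.006 0 0 0.25; 0 0 0 -0.006 0 0 0.25; 0 0 0 -0.006 0 0 0.25; 0 0 0 -0.006 0 0 0.25; 0 0 0 0 0 0 0.25; 0 0 0 0 0 0 0.25; 0 0 0 0 0 0 0.25; 0 0 0 0 0 0 0.25; 0 0 0 0 0 0 0.25; 0 0 0 0 0 0 0.25'
python3 go.py 581.3 186.5 124 95.2
python3 - <<'E'
from h import *
s=manip.snapshot("side")
cv2.imwrite("pics/g6.png",cv2.resize(s[190:340,155:305],(600,600)))
E
```

```text
time_s: 15.32
eef_pos: [588.0, 187.3, 124.3]
tcp_rot: [-0.0, -0.045, 0.999, -0.0]
wrist_force: [-0.7, 0.6, -0.4]
grip_width: 21.3
grip_force: 0.0
turn/5 [-0.    -0.    -0.004] shift/500 [ 0.0136 -0.0004  0.0006] pos [588.  187.3 124.3] t 15.325 w 21.3 F [-0.7  0.6 -0.4]
```

View pics/g6.png

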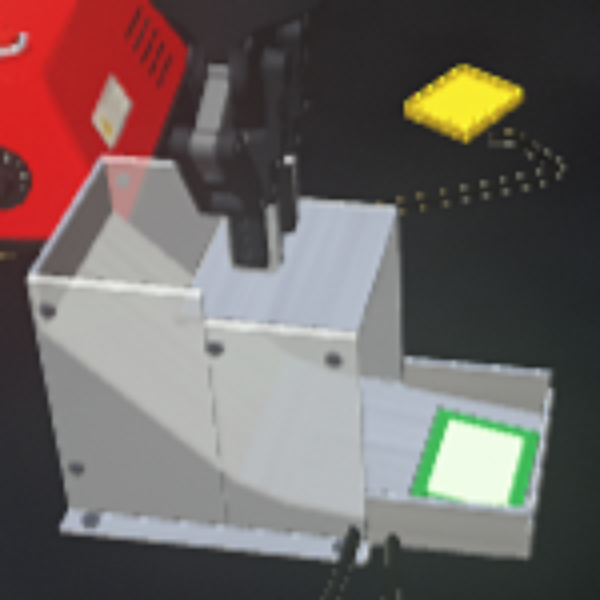

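The lid has turned: a white-panelled closed face shows at crop (480,460), against the tray's end wall. Lifting clear, then a numeric check of rest.

```bash
python3 -m pendant '0 0 0 0 0 -0.04 0.25; 0 0 0 0 0 -0.08 0.25; 0 0 0 0 0 -0.08 0.25; 0 0 0 0 0 0 0.25; 0 0 0 0 0 0 0.25; 0 0 0 0 0 0 0.25'
python3 - <<'E'
from h import *
a=cv2.imread("pics/side0.png")
p=cv2.resize(cv2.imread("pics/g6.png"),(150,150),interpolation=cv2.INTER_AREA)
s=manip.snapshot("side")
print(lid(p[80:],45,75).mean(0)+[155,270], lid(s[270:340,155:305],45,75).mean(0)+[155,270])
print(np.abs(s[195:250,250:350].astype(int)-a[195:250,250:350]).mean())
s2=manip.get_state();print(s2['eef_pos'],s2['wrist_force'],s2['time_s'])
print(manip.close_job())
E
```

```text
time_s: 16.12
eef_pos: [587.3, 187.2, 223.0]
tcp_rot: [-0.001, -0.045, 0.999, -0.0]
wrist_force: [-0.3, 0.5, 0.5]
grip_width: 21.3
grip_force: 0.0
[273.95       301.90833333] [273.99173554 302.01652893]
5.352484848484848
[587.4171067  187.19235508 223.07041183] [ 0.28262044 -0.05499113  0.08960385] 16.175
the job is handed in; nothing more can be done
None
```

The green lid was pushed slowly over the deck's edge, turned over, and lies closed face up and still against the tray's end wall. The blue and yellow lids were not touched, the gripper is clear, and the job was handed in at about 16 s.

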